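# Hold a spring clip open around a circuit board's edge

## Task

Squeeze the spring clip open, lift it off its parking stand and hold it gaping wide around the top edge of the upright circuit board, centred over the metal shield: a jaw lip on each side, both below the edge, the clip not touching the board, ready for a heat spreader to be slipped in. Finish while still holding it there, squeezed open and still; do not drop it or lay it down, do not knock the board with it, and leave everything else on the bench where it is.

Things in the scene. Friction and masses are not known exactly. Their poses are not given: they have to be found in the camera images.
- clip_pin (a point): Middle of the hinge pin of the black spring clip, which works like a clothes-peg: two tails up, two jaws down. x runs along the pin, y is the direction in which the tails are squeezed together, z up the clip. The point turns with the +y arm: squeezing tilts this frame by half the joint value while the pin stays midway. Best pinched from above with the pads centred about 32 mm above the pin.
- clip_jaw (a joint): Opening angle of the clip: 0 = shut (lips 3.7 mm apart), 0.56 rad = fully squeezed, against a stop (lips 22 mm apart, undersides 33 mm below the pin). A spring shuts it: holding it fully open takes about 10 N on each tail; a grip of 20 to 30 N brings it firmly to the stop.
- clip_lip_a (a point): Centre of the jaw lip (30 x 5 x 10 mm) on the pin frame's +y side.
- clip_lip_b (a point): Centre of the other jaw lip (30 x 5 x 10 mm).
- clip: The whole clip, 80 g, arms 26 mm wide along the pin (pin 32 mm). Origin midway between the undersides of the shut lips, 36 mm below the pin; axes as clip_pin. Tail ends lie 44 mm above the pin: about 50 mm over their outsides when shut, 27 mm and parallel when fully squeezed. At the start it stands upright on the parking stand, biting its fin.
- park: Fixed parking stand on a 100 x 70 x 12 mm foot: an aluminium block 70 x 30 mm whose top (50 mm up) the clip's lips stand on, with an upright fin 60 mm long (x), 4 mm thick (y), reaching 65 mm up. Origin under its centre.
- board: Fixed holder (base 150 x 70 x 18 mm) with a green circuit board upright in it: 118 mm long (x), 3 mm thick, centred on y = 0, top edge 110 mm up. Metal shield 44 x 38 mm, 3 mm proud of the +y face, centred at x = +24 mm, top 19 mm below the edge. Black pin header on the edge, x = -45 to -19 mm, 16 mm above it. Posts at x = -62, +62 mm, 63 mm high. Origin under its centre.
- board_edge (a point): Point on the board's top edge straight above the shield's centre, mid-thickness, 110 mm above the bench; x along the edge, y across the board, z up.
- spreader: Bystander: copper heat-spreader plate 45 x 30 x 5 mm lying flat near the board holder.
- driver: Bystander: screwdriver 150 mm long, lying.
- housing: Bystander: black router housing 75 x 110 x 15 mm lying flat.
- cover: Bystander: grey shallow plastic cover 70 x 115 x 12 mm.
- screws: Bystander: white two-part screw tray 60 x 60 x 18 mm.
- flux: Bystander: small jar, diameter 36, height 65 mm.
- brush: Bystander: brush 140 mm long, lying.
- solvent: Bystander: white bottle, diameter 56, height 120 mm.

How it is judged (in metres and radians):
On the way:
1. the clip is squeezed open and lifted off its stand (value of joint clip_jaw above 0.2 rad and contact force between clip and park below 0.1 N and z of clip_lip_a in the frame of park above 0.07 m), for 0.1 s.
At the end, for the whole second after the job is handed in: Fingers hold the clip still, at least 0.38 rad open; lip centres on opposite sides of the board, 5 mm or more from its mid-plane, 3 mm or more below the edge, within 12 mm along it of the shield centre; pin 4 mm or more above the edge; clip touches neither board, holder nor stand (value of joint clip_jaw above 0.38 rad and velocity of joint clip_jaw below 0.2 rad/s and ((y of clip_lip_a in the frame of board above 0.005 m and y of clip_lip_b in the frame of board below -0.005 m) or (y of clip_lip_a in the frame of board below -0.005 m and y of clip_lip_b in the frame of board above 0.005 m)) and z of each of clip_lip_a, clip_lip_b in the frame of board_edge below -0.003 m and x of clip_lip_a in the frame of board_edge between -0.012 and 0.012 m and x of clip_lip_b in the frame of board_edge between -0.012 and 0.012 m and z of clip_pin in the frame of board_edge above 0.004 m and contact force between clip and board below 0.3 N and contact force between clip and park below 0.3 N and contact force between clip and the fingers above 1 N and linear speed of clip below 0.03 m/s and height (world z) of clip_pin above 0.11 m); the arm keeps its last pose, push and grip.
It fails at once if the clip strikes or bites the board or its holder (over 4 N) (contact force between clip and board above 4 N).
It fails at once if the clip is dropped or laid on the bench (height (world z) of clip_pin below 0.06 m).
It fails at once if another thing on the bench is moved by more than 20 mm (distance of any of spreader, driver, housing, cover, screws, flux, brush, solvent from where it was at the start of the episode above 0.02 m).
It also fails if it takes over 38 s, if anything falls off the work surface, if the arm or the gripper's body presses on something with over 40 N, if the wrist force passes 120 N, or if a joint passes its speed limit or range.

## Robot

A 6-joint arm with a two-finger parallel gripper is mounted at the origin on the work surface. World frame = base frame: x ahead of the robot, y to its left, z up, the work surface at z = 0. Lengths are in m, angles in degrees, forces in N, time in s.
With the tool pointing down it reaches from about 0.3 to 0.75 m from the base axis. Payload 8.5 kg.
Tool frame: the origin (TCP) lies midway between the tips of the shut fingers; the grasp point (between the pads) lies env.tcp_to_grasp behind it (env.tcp_to_grasp is the distance from the TCP to the grasp point, in m); z points along the fingers, y is the line along which they close (so a half turn about z gives the same grasp; the last joint's range is limited). The gripper opens to 85 mm and grips with 20 to 120 N. Pads are 22 mm wide; open, the fingers measure 114 mm over their backs; the gripper's body (76 mm by 85 mm) begins 54 mm behind the grasp point. The pads swing forward as they close: fully open they stand 13 mm farther back than shut.
Start: joints at [-12.336, 21.807, 74.336, -0, 83.858, -12.336], TCP at [0.55, 0, 0.231] pointing down, gripper open.
Joint ranges: [-178.18, 178.18], [-50.72, 133.34], [12.68, 142.11], [-81.47, 261.47], [9.98, 163.14], [-165.26, 165.26]. Speed limits (degrees/s): [136.94, 136.94, 180, 180, 180, 180].

## Interface

Orientations are given as a 3x3 rotation matrix whose columns are the frame's x, y, z axes.
In Python, from rig import observe, optics, job, env gives the robot as it stands. The module is installed in compiled form; this text tells all that it offers.
- The arm moves only by the shell command python3 -m jog 'ROWS' [FORCE]. ROWS is JSON, a list of rows, each a list of 7 numbers: the turn, a rotation vector about the tool's x, y, z in rad, then the shift along the tool's x, y, z in m, then the opening in per cent of the stroke, from 0 (shut) to 100 (fully open). A call has 1 to 10 rows; each row shifts and turns the commanded pose from where the row before left it, along the tool's axes as they then stand; what a row does not reach is not made up. A row lasts 1/8 s, in which the tool goes at most 62.5 mm and 10.7 degrees, less where a joint would pass 70% of its speed; a pose out of reach is approached as far as the arm can. A call is refused whole if a number of a shift passes 0.0625 or a number of a turn 0.188, either way. A call with a gripper value outside its range is refused whole. The fingers move at their own pace and stop on an object; FORCE is the grip in N (left out, the last holds). Time passes only in rows, so rows that do not move let the fingers close. It gives the time, the measured TCP pose, the force, the opening and the grip force at its end, in the units of the state.
- observe(): the state, without advancing time (a new reading comes with each control period).
- optics.get_image(name): name is "scene" or "side" or "wrist"; returns a dict with "pixels" (400x640x3 uint8, red, green, blue), "mtx" (3x3 intrinsics, pixels), "dist_coeffs" ([k1, k2, p1, p2, k3] as OpenCV has them; the pictures are not rectified), "rvec" (rotation vector, rad) and "tvec" (3), from world to camera coordinates, as OpenCV has them. Camera axes: x right, y down, z forward; pixel columns grow to the right and rows downward; lengths in m; the calibration is good to about 2 mm. A picture is of the moment at which its call begins. There is no depth.
- job.close_job(): hands the job in; it is judged then, once.
The state is a dict: "time_s": time; "q": joint angles; "qvel": joint speeds; "joint_efforts": joint torques, N m; "position": TCP position; "tool_rot": TCP orientation; "ft_force": force on the tool from outside, world axes, zero at the start; "wrist_torque": the same for the moment, N m; "grip_width": finger opening in m; "gripper_force": force on a finger pad.
Only numpy, scipy, OpenCV 4.12 (cv2) and the standard library are available. Lean on these libraries where they do the work, as an engineer would, in place of code of your own. Each camera call takes 0.05 s, during which the arm holds its last target. There are 200 camera calls.

## Working session

There is one attempt and no reset: what is moved stays moved. The work goes in short steps, Python scripts to look and compute and a shell command to move; the robot and the scene stay as the last step left them, time stands still between calls to the robot, and variables do not carry over. Pictures are saved under pics/ and viewed, at most 10 in all, crops included, and the job is handed in when it is done.

```bash
mkdir -p pics; cat > h.py <<'E'
import numpy as np, cv2, json
from rig import observe, optics, job, env
def snap(n,f):
    d=optics.get_image(n); cv2.imwrite(f'pics/{f}.png',cv2.cvtColor(d['pixels'],cv2.COLOR_RGB2BGR))
    np.savez(f'pics/{f}.npz',**{k:np.array(d[k]) for k in('pixels','mtx','dist_coeffs','rvec','tvec')})
def L(f): return np.load(f'pics/{f}.npz')
def ray(f,p):
    d=L(f); u=cv2.undistortPoints(np.array([[p]],float),d['mtx'],d['dist_coeffs'])[0,0]
    R=cv2.Rodrigues(d['rvec'])[0]; o=-R.T@d['tvec'].reshape(3); v=R.T@np.r_[u,1]; return o,v/np.linalg.norm(v)
def atz(f,p,z):
    o,v=ray(f,p); return o+v*(z-o[2])/v[2]
def tri(*fp):
    A=np.zeros((3,3));b=np.zeros(3);rs=[ray(*x) for x in fp]
    for o,v in rs:
        M=np.eye(3)-np.outer(v,v);A+=M;b+=M@o
    X=np.linalg.solve(A,b); return X,[float(np.linalg.norm(np.cross(X-o,v))) for o,v in rs]
def proj(f,X):
    d=L(f); return cv2.projectPoints(np.atleast_2d(np.array(X,float)),d['rvec'],d['tvec'],d['mtx'],d['dist_coeffs'])[0][:,0]
E
python3 - <<'E'
from h import *
for n in('scene','side','wrist'): snap(n,n+'0')
a=[cv2.imread(f'pics/{n}0.png') for n in('scene','side','wrist')]
print(env.tcp_to_grasp,observe()['position'],observe()['tool_rot'],observe()['grip_width'])
for n in('scene0','side0','wrist0'):
  o,v=ray(n,(320,200));print(n,o,v)
E
```

```text
0.0187 [5.49785211e-01 3.37668539e-05 2.30866090e-01] [[ 3.64083522e-05  9.99999458e-01 -1.04094404e-03]
 [ 9.99999971e-01 -3.61586868e-05  2.39863000e-04]
 [ 2.39825231e-04 -1.04095274e-03 -9.99999429e-01]] 0.08533232259216132
scene0 [ 1.19511936 -0.52560991  1.1016293 ] [-0.47554825  0.41864458 -0.77368636]
side0 [0.33181584 0.83304674 0.64359497] [ 0.22687423 -0.8196853  -0.52596967]
wrist0 [0.55076969 0.08060088 0.37411023] [-0.01571411 -0.31615666 -0.94857685]
```

View pics/scene0.png

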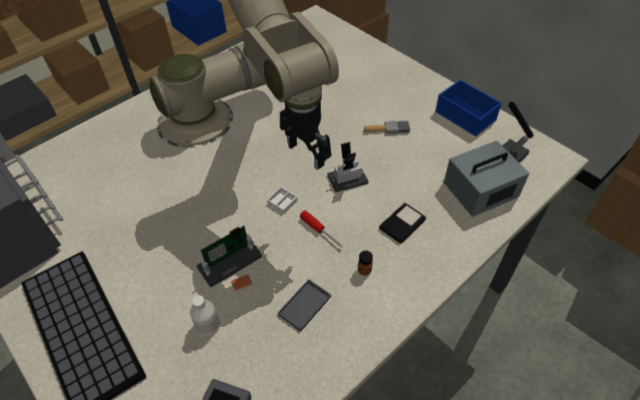

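View pics/side0.png

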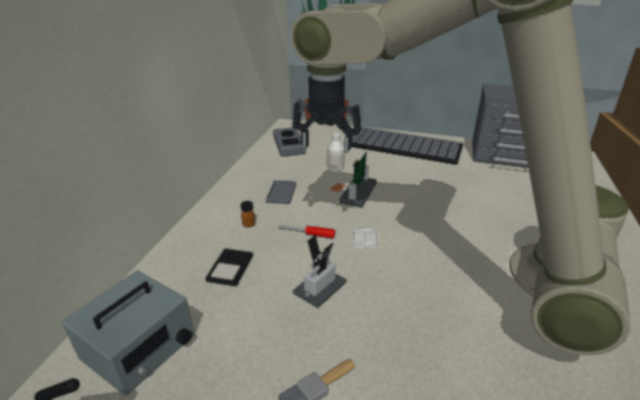

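The scene view shows the clip on its stand at about (347,165) and the board at (230,252). In the side view they are at (320,265) and (360,180). Next I'll view enlarged crops.

```bash
python3 - <<'E'
from h import *
def c(f,x,y,w,h,s): return cv2.resize(cv2.imread(f'pics/{f}.png')[y:y+h,x:x+w],None,fx=s,fy=s,interpolation=cv2.INTER_CUBIC)
a=np.vstack([np.hstack([c('scene0',315,130,66,50,6),c('scene0',190,215,66,50,6)]),np.hstack([c('side0',287,230,66,50,6),c('side0',327,150,66,50,6)])])
a=np.vstack([np.hstack([c('scene0',315,133,66,66,6),c('scene0',195,215,66,66,6)])[:300*2]]) if 0 else a
cv2.imwrite('pics/crop1.png',a); print(a.shape)
for f,p in(('scene0',(347,180)),('scene0',(230,265)),('side0',(320,290)),('side0',(358,195))): print(f,atz(f,p,0.03))
E
```

```text
(600, 792, 3)
scene0 [0.5352709  0.15740218 0.03      ]
scene0 [ 0.5359931  -0.24577779  0.03      ]
side0 [0.50379915 0.21285831 0.03      ]
side0 [ 0.50165443 -0.17649248  0.03      ]
```

View pics/crop1.png

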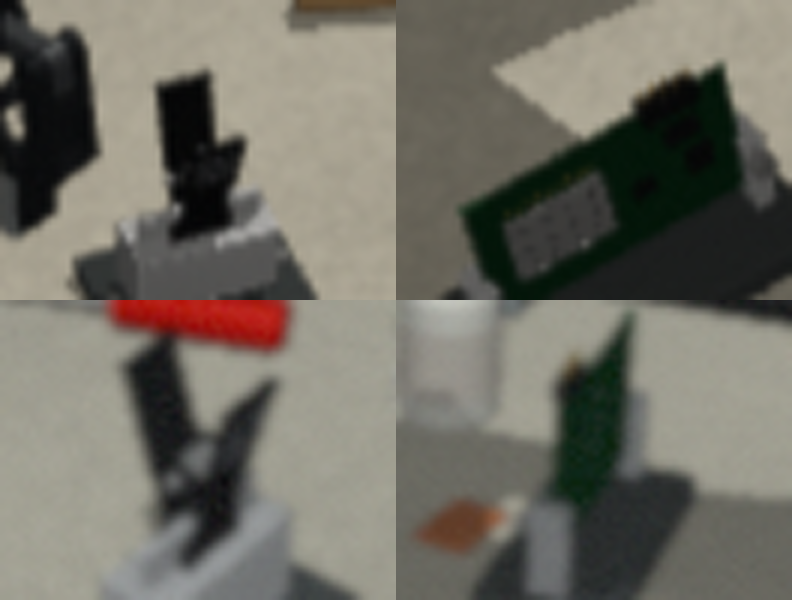

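The board's shield faces the scene camera (world +x), its header end points to +y, and its edge runs roughly along world y. I'll look at the board from two wrist places, then do the same for the clip.

```bash
python3 -m jog '[[0,0,0,-0.05,0,0,100],[0,0,0,-0.05,0,0,100],[0,0,0,-0.05,0,0,100],[0,0,0,0,0,0,100],[0,0,0,0,0,0,100]]'
python3 -c "
from h import *
snap('wrist','wb1')"
python3 -m jog '[[0,0,0,-0.05,0,0,100],[0,0,0,-0.05,0,0,100],[0,0,0,0,0,0,100],[0,0,0,0,0,0,100]]'
python3 -c "
from h import *
snap('wrist','wb2')"
python3 -m jog '[[0,0,0,0.06,0,0,100],[0,0,0,0.06,0,0,100],[0,0,0,0.06,0,0,100],[0,0,0,0.06,0,0,100],[0,0,0,0.06,0,0,100],[0,0,0,0.06,0,0,100],[0,0,0,0,-0.03,0,100],[0,0,0,0,0,0,100],[0,0,0,0,0,0,100]]'
python3 -c "
from h import *
snap('wrist','wc1')"
python3 -m jog '[[0,0,0,0.05,0,0,100],[0,0,0,0.05,0,0,100],[0,0,0,0,0,0,100],[0,0,0,0,0,0,100]]'
python3 -c "
from h import *
snap('wrist','wc2')
a=[cv2.imread(f'pics/{n}.png') for n in('wb1','wb2','wc1','wc2')]
a=np.vstack([np.hstack(a[:2]),np.hstack(a[2:])]);cv2.imwrite('pics/m1.png',cv2.resize(a,(800,500),interpolation=cv2.INTER_AREA))"
```

```text
time_s: 0.78
position: [0.5498, -0.1496, 0.2311]
tool_rot: [[0.0, 1.0, -0.001], [1.0, -0.0, 0.001], [0.001, -0.001, -1.0]]
ft_force: [0.1, 0.3, 0.5]
grip_width: 0.085
gripper_force: 0.0
time_s: 1.32
position: [0.5502, -0.2486, 0.2313]
tool_rot: [[-0.001, 1.0, -0.0], [1.0, 0.001, 0.001], [0.001, -0.0, -1.0]]
ft_force: [-0.3, 0.1, -0.8]
grip_width: 0.0854
gripper_force: 0.0
time_s: 2.5
position: [0.5201, 0.1104, 0.2317]
tool_rot: [[-0.001, 1.0, 0.001], [1.0, 0.001, 0.0], [0.0, 0.001, -1.0]]
ft_force: [-0.3, -0.3, -0.5]
grip_width: 0.0853
gripper_force: 0.0
time_s: 3.05
position: [0.5204, 0.2096, 0.2311]
tool_rot: [[0.0, 1.0, -0.0], [1.0, -0.0, -0.0], [-0.0, -0.0, -1.0]]
ft_force: [-0.3, -0.9, -0.9]
grip_width: 0.0853
gripper_force: 0.0
```

View pics/m1.png

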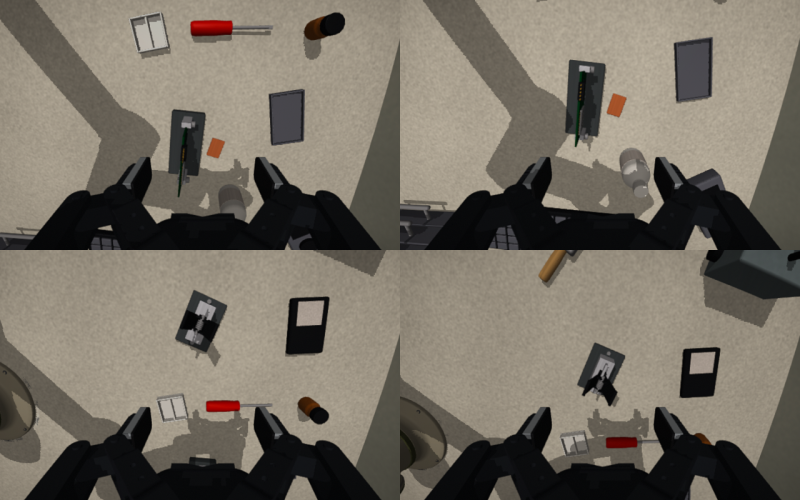

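The board is at about (300,240) in wb1 and (285,165) in wb2. The clip is at (322,115) in wc1 and (320,200) in wc2. Next are enlarged crops of these.

```bash
python3 - <<'E'
from h import *
def c(f,x,y,w,h,s):
    i=cv2.resize(cv2.imread(f'pics/{f}.png')[y:y+h,x:x+w],None,fx=s,fy=s,interpolation=cv2.INTER_CUBIC); return cv2.convertScaleAbs(i,alpha=1.8,beta=10)
B=np.hstack([c('wb1',245,170,100,150,4),c('wb2',240,90,100,150,4)])
C=np.hstack([c('wc1',270,60,100,100,4),c('wc2',270,145,100,100,4)])
cv2.imwrite('pics/B.png',B);cv2.imwrite('pics/C.png',C)
E
```

```text
(no output)
```

View pics/B.png

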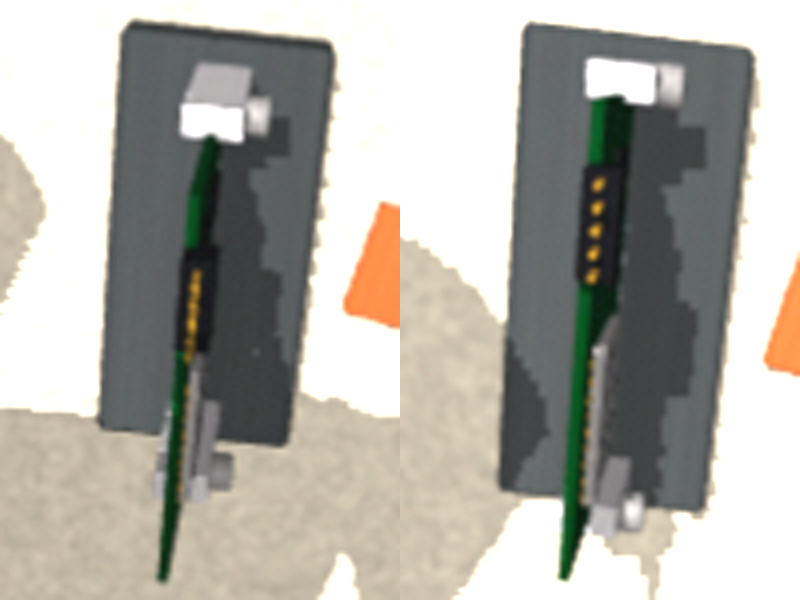

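View pics/C.png

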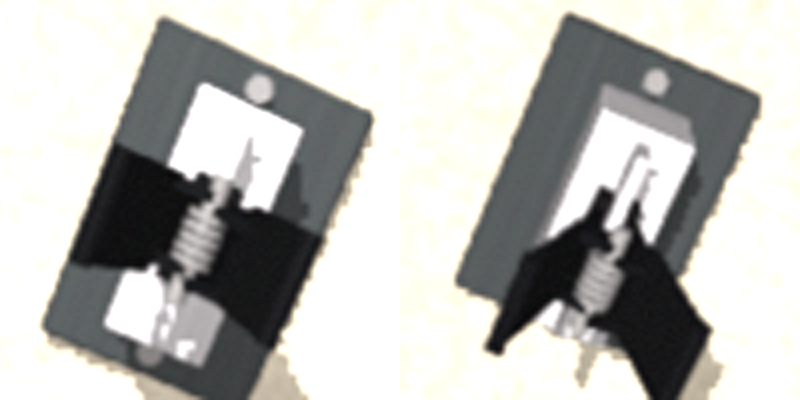

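```bash
python3 - <<'E'
from h import *
np.set_printoptions(precision=4,suppress=True)
c1=lambda x,y:('wc1',(270+x/4,60+y/4)); c2=lambda x,y:('wc2',(270+(x-400)/4,145+y/4))
b1=lambda x,y:('wb1',(245+x/4,170+y/4)); b2=lambda x,y:('wb2',(240+(x-400)/4,90+y/4))
P={}
for n,a,b in [('A',c1(118,145),c2(527,258)),('B',c1(75,263),c2(490,352)),('C',c1(320,233),c2(708,330)),('spring',c1(198,243),c2(601,283)),
 ('footNW',c1(162,18),c2(568,13)),('footNE',c1(372,117),c2(758,97)),('footSW',c1(45,327),c2(458,283)),
 ('blkNW',c1(205,83),c2(607,105)),('blkNE',c1(303,128),c2(695,152)),
 ('S',b1(161,579),b2(565,578)),('N',b1(193,190),b2(598,98)),('pin1',b1(197,272),b2(600,185)),('pin5',b1(189,355),b2(592,276)),('shieldpins_s',b1(181,495),b2(584,475)),
 ('baseNW',b1(125,25),b2(527,25)),('baseSE',b1(285,444),b2(700,510))]:
    X,r=tri(a,b);P[n]=X;print(n,X,np.round(r,4))
ang=lambda d:np.degrees(np.arctan2(d[1],d[0]))
print('pin dir',ang(P['A']-P['B']),'foot',ang(P['footNW']-P['footSW']),ang(P['footNE']-P['footNW'])+90,'tails',ang(P['C']-P['A'])+90)
e=P['S']-P['N'];print('board',ang(e),np.linalg.norm(e))
sh=P['N']+e/np.linalg.norm(e)*(59+24)/1000; print('edge target',sh, P['S']-e/np.linalg.norm(e)*.035)
print('pins dir',ang(P['pin5']-P['pin1']))
# check vs scene
print(proj('scene0',[P['S'],P['N']]),'seen (201,250),(244.3,225.8)'); print(proj('scene0',[P['A'],P['C'],P['spring']]))
E
```

```text
A [0.5006 0.1979 0.1256] [0.0001 0.0001]
B [0.4911 0.1741 0.1258] [0. 0.]
C [0.5426 0.1803 0.127 ] [0. 0.]
spring [0.5167 0.1762 0.0866] [0.0002 0.0002]
footNW [0.5053 0.237  0.0061] [0.0003 0.0003]
footNE [0.5679 0.2094 0.0052] [0.0004 0.0004]
footSW [0.4675 0.147  0.0128] [0. 0.]
blkNW [0.5182 0.2159 0.0458] [0.0002 0.0002]
blkNE [0.5438 0.2041 0.0548] [0.0001 0.0001]
S [ 0.5072 -0.293   0.1104] [0.0004 0.0004]
N [ 0.5198 -0.1762  0.108 ] [0.0001 0.0001]
pin1 [ 0.5208 -0.1945  0.1167] [0.0001 0.0001]
pin5 [ 0.5191 -0.2135  0.1242] [0. 0.]
shieldpins_s [ 0.5134 -0.2655  0.1094] [0. 0.]
baseNW [ 0.4878 -0.1578  0.0097] [0.0002 0.0002]
baseSE [ 0.5389 -0.3119  0.017 ] [0.0001 0.0001]
pin dir 68.13986901577351 foot 67.20261852464758 66.18566670743803 tails 67.35838285425555
board -96.15558341347608 0.11749742454985183
edge target [ 0.5109 -0.2587  0.1097] [ 0.5109 -0.2582  0.1097]
pins dir -95.19530364147458
[[200.941  250.6409]
 [244.3321 226.5919]] seen (201,250),(244.3,225.8)
[[349.4542 141.8317]
 [355.9456 152.7254]
 [347.6097 158.9868]]
```

The triangulated heights match the text: tail tips about 0.126, pin 0.087, board edge 0.110 and edge length 117.5 mm.

- **Clip:** pin at (0.5166, 0.177), pin axis at 67.3°.
- **Board:** target on the edge (0.511, −0.2585), edge axis at −96.1°.

Next I'll align above the clip.

```bash
python3 -m jog '[[0,0,0,-0.0327,-0.0038,0,100],[0,0,0.132,0,0,0,100],[0,0,0.132,0,0,0,100],[0,0,0.132,0,0,0,100],[0,0,0,0,0,0.04,100],[0,0,0,0,0,0,100],[0,0,0,0,0,0,100]]' 30
```

```text
time_s: 3.98
position: [0.5169, 0.1768, 0.1926]
tool_rot: [[0.387, 0.922, 0.001], [0.922, -0.387, 0.0], [0.001, 0.001, -1.0]]
ft_force: [-0.2, 0.2, 0.7]
grip_width: 0.0851
gripper_force: 0.0
```

```bash
python3 -m jog '[[0,0,0,0,0,0.035,100],[0,0,0,0,0,0.035,100],[0,0,0,0,0,0.0255,100],[0,0,0,0,0,0,100],[0,0,0,0,0,0,100],[0,0,0,0,0,0,60],[0,0,0,0,0,0,60],[0,0,0,0,0,0,60]]' 30; python3 -m jog '[[0,0,0,0,0,0,0],[0,0,0,0,0,0,0],[0,0,0,0,0,0,0],[0,0,0,0,0,0,0],[0,0,0,0,0,0,0],[0,0,0,0,0,0,0],[0,0,0,0,0,0,0],[0,0,0,0,0,0,0]]' 30
python3 -c "
from h import *
for n in('scene','side','wrist'): snap(n,n+'1')
def c(f,x,y,w,h,s): return cv2.convertScaleAbs(cv2.resize(cv2.imread(f'pics/{f}.png')[y:y+h,x:x+w],None,fx=s,fy=s,interpolation=cv2.INTER_CUBIC),alpha=1.6,beta=10)
cv2.imwrite('pics/g1.png',np.hstack([c('scene1',310,125,80,80,5),c('side1',280,220,80,80,5)]))"
```

```text
time_s: 4.97
position: [0.5163, 0.1773, 0.0961]
tool_rot: [[0.386, 0.923, 0.0], [0.923, -0.386, 0.0], [0.0, 0.0, -1.0]]
ft_force: [-0.8, 0.8, -0.3]
grip_width: 0.0508
gripper_force: 0.0
time_s: 5.98
position: [0.5155, 0.1784, 0.0984]
tool_rot: [[0.386, 0.923, 0.0], [0.923, -0.386, 0.002], [0.002, -0.0, -1.0]]
ft_force: [-10.5, 4.1, 25.4]
grip_width: 0.0278
gripper_force: 28.1
```

View pics/g1.png

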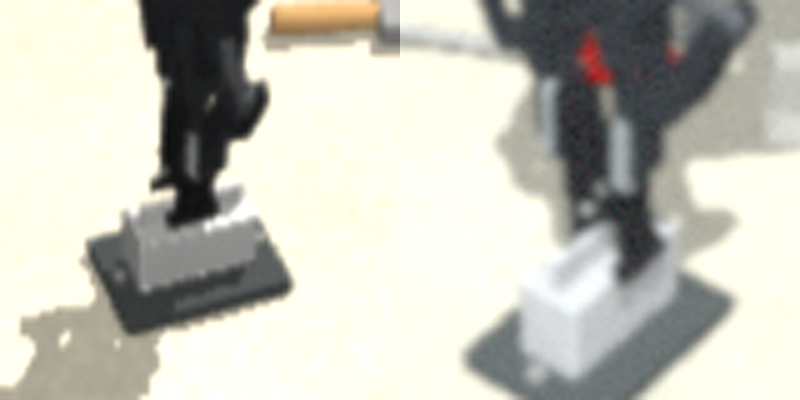

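The clip is squeezed to 27.8 mm, with the pads on the tails and the jaws clear of the fin. Now I'll lift it.

```bash
python3 -m jog '[[0,0,0,0,0,-0.005,0],[0,0,0,0,0,-0.01,0],[0,0,0,0,0,-0.02,0],[0,0,0,0,0,-0.03,0],[0,0,0,0,0,-0.035,0],[0,0,0,0,0,-0.03,0],[0,0,0,0,0,-0.02,0],[0,0,0,0,0,0,0],[0,0,0,0,0,0,0]]' 30
python3 -c "
from h import *
for n in('scene','side','wrist'): snap(n,n+'2')
def c(f,x,y,w,h,s): return cv2.convertScaleAbs(cv2.resize(cv2.imread(f'pics/{f}.png')[y:y+h,x:x+w],None,fx=s,fy=s,interpolation=cv2.INTER_CUBIC),alpha=1.6,beta=10)
p=proj('scene2',[.5165,.178,.2])[0].astype(int);q=proj('side2',[.5165,.178,.2])[0].astype(int);print(p,q)
cv2.imwrite('pics/g2.png',np.hstack([c('scene2',p[0]-40,p[1]-40,80,80,5),c('side2',q[0]-40,q[1]-40,80,80,5)]))"
```

```text
time_s: 7.25
position: [0.5158, 0.1772, 0.2448]
tool_rot: [[0.386, 0.923, -0.002], [0.923, -0.386, -0.0], [-0.001, -0.001, -1.0]]
ft_force: [0.1, 0.4, 0.2]
grip_width: 0.0254
gripper_force: 31.3
[349 127] [318 210]
```

View pics/g2.png

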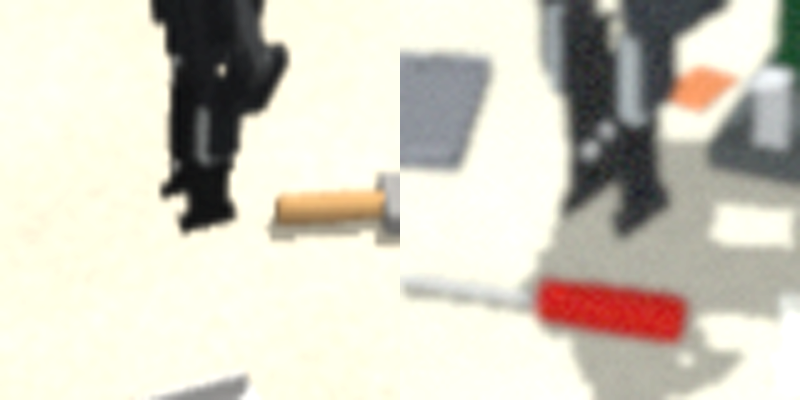

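The clip hangs straight and wide open. I'll compare its image with a model to check the height in the grip.

```bash
python3 - <<'E'
from h import *
np.set_printoptions(precision=1,suppress=True)
s=observe();T=np.array(s['position']);R=np.array(s['tool_rot'])
X,Y=R[:,0],R[:,1]
for off in(.0104,.0154,.0204):
  pin=T-np.r_[0,0,off]
  pts=[pin+15*.001*i*X+y*.001*j*Y-np.r_[0,0,.033] for j in(1,-1) for i in(1,-1) for y in(11,16)]+[pin+.016*X,pin-.016*X]
  for f,ox,oy,dx in(('side2',278,170,400),('scene2',309,87,0)):
    p=(proj(f,pts)-[ox,oy])*5+[dx,0];print(off,f,*map(str,p))
E
```

```text
0.0104 side2 [556.  204.3] [545.8 199.9] [605.2 170.8] [595.1 166.5] [601.8 224.1] [612.4 228.7] [650.5 189.6] [661. 194.] [576.2 140.1] [629.6 105.1]
0.0104 scene2 [233.8 208.8] [237.6 215.1] [179.2 223.3] [182.8 229.6] [217.5 181.4] [213.8 175.3] [163.3 195.7] [159.7 189.5] [229.6 145.8] [170.4 161.1]
0.0154 side2 [556.2 215.3] [546.  210.9] [605.2 181.6] [595.1 177.4] [601.8 235.3] [612.4 239.9] [650.4 200.6] [660.9 205. ] [576.3 151.7] [629.5 116.5]
0.0154 scene2 [233.5 216. ] [237.3 222.3] [179.  230.5] [182.6 236.9] [217.2 188.7] [213.5 182.5] [163.2 202.9] [159.6 196.7] [229.3 153.3] [170.3 168.7]
0.0204 side2 [556.4 226.3] [546.3 221.8] [605.3 192.5] [595.2 188.2] [601.9 246.4] [612.4 251. ] [650.3 211.5] [660.7 215.9] [576.5 163.3] [629.5 127.8]
0.0204 scene2 [233.2 223.2] [236.9 229.5] [178.8 237.7] [182.5 244. ] [216.9 195.9] [213.3 189.7] [163.  210.1] [159.5 203.9] [228.9 160.8] [170.1 176.1]
```

The model fits with the pin about 13 mm below the TCP. The lip undersides are then about 46 mm below the TCP. Next I'll turn to the board's axis and cross over it.

```bash
python3 -m jog '[[0,0,-0.097,0,0,0,0],[0,0,-0.097,0,0,0,0],[0,0,-0.096,0,0,0,0],[0,0,0,0,0,0,0]]' && python3 -m jog '[[0,0,0,-0.02,0.0042,0,0],[0,0,0,-0.04,0.0042,0,0],[0,0,0,-0.05,0.0042,0,0],[0,0,0,-0.05,0.0042,0,0],[0,0,0,-0.05,0.0042,0,0],[0,0,0,-0.05,0.0041,0,0],[0,0,0,-0.05,0.0041,0,0],[0,0,0,-0.05,0.0041,0,0],[0,0,0,-0.04,0.0041,0,0],[0,0,0,-0.0337,0.0041,0,0]]' && python3 -m jog '[[0,0,0,0,0,0.03,0],[0,0,0,0,0,0,0],[0,0,0,0,0,0,0]]'
python3 - <<'E'
from h import *
np.set_printoptions(precision=1,suppress=True)
for n in('scene','side','wrist'): snap(n,n+'3')
def c(f,x,y,w,h,s): return cv2.convertScaleAbs(cv2.resize(cv2.imread(f'pics/{f}.png')[y:y+h,x:x+w],None,fx=s,fy=s,interpolation=cv2.INTER_CUBIC),alpha=1.8,beta=20)
im=[]
s=observe();T=np.array(s['position']);R=np.array(s['tool_rot']);X,Y=R[:,0],R[:,1]
pin=T-np.r_[0,0,.013]
pts=[pin+15*.001*i*X+y*.001*j*Y-np.r_[0,0,.033] for j in(1,-1) for i in(1,-1) for y in(11,16)]
bd=[[.5072,-.293,.1104],[.5198,-.1762,.108],[.511,-.2585,.11]]
for k,f in enumerate(('scene3','side3')):
  p=proj(f,[.511,-.2585,.13])[0].astype(int)-[40,45]
  im.append(c(f,p[0],p[1],80,80,5)); print(f,p); print((proj(f,pts+bd)-p)*5+[400*k,0])
cv2.imwrite('pics/g3.png',np.hstack(im))
E
```

```text
time_s: 7.9
position: [0.5161, 0.1773, 0.2453]
tool_rot: [[0.107, 0.994, -0.001], [0.994, -0.107, -0.0], [-0.0, -0.001, -1.0]]
ft_force: [-0.1, -0.5, -0.6]
grip_width: 0.0252
gripper_force: 31.3
time_s: 9.15
position: [0.5112, -0.26, 0.2454]
tool_rot: [[0.109, 0.994, -0.001], [0.994, -0.109, 0.0], [0.0, -0.001, -1.0]]
ft_force: [0.2, 0.3, -0.4]
grip_width: 0.0253
gripper_force: 31.3
time_s: 9.52
position: [0.5119, -0.2582, 0.2167]
tool_rot: [[0.106, 0.994, 0.001], [0.994, -0.106, -0.001], [-0.0, 0.001, -1.0]]
ft_force: [0.2, -1.1, -0.4]
grip_width: 0.025
gripper_force: 31.2
scene3 [172 193]
[[229.1 175. ]
 [234.5 182.2]
 [170.5 207.9]
 [175.8 215.2]
 [205.3 144. ]
 [200.  137.1]
 [147.1 176.3]
 [141.8 169.2]
 [144.6 288.2]
 [361.6 168. ]
 [210.3 251.5]]
side3 [321 104]
[[579.4 168.5]
 [570.7 167.2]
 [595.3 148.5]
 [586.7 147.2]
 [617.9 174.5]
 [626.7 175.9]
 [633.1 154.3]
 [641.7 155.6]
 [620.4 235.6]
 [558.2 326.6]
 [602.9 260.6]]
```

View pics/g3.png

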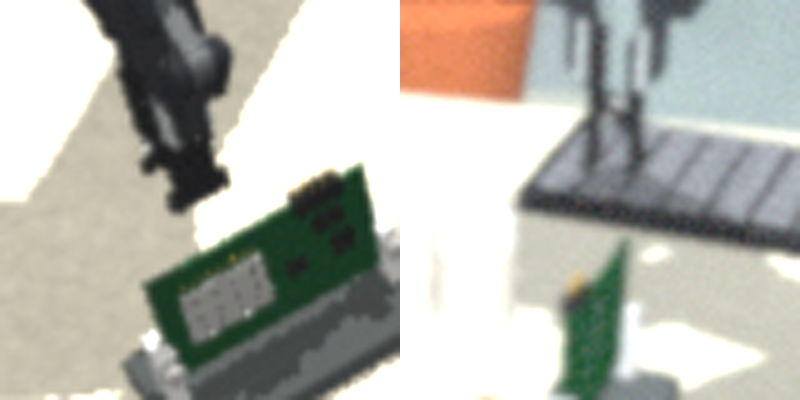

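Both views show the lips straddling the board plane above the shield: lips at x ≈ 590 and 632 in the side crop, board edge at 629 falling to 565, consistent with the model to within 1–2 mm. Now I'll lower it gently.

```bash
python3 -m jog '[[0,0,0,0,0,0.015,0],[0,0,0,0,0,0.015,0],[0,0,0,0,0,0.01,0],[0,0,0,0,0,0.008,0],[0,0,0,0,0,0.007,0],[0,0,0,0,0,0.006,0],[0,0,0,0,0,0.006,0],[0,0,0,0,0,0.005,0],[0,0,0,0,0,0,0],[0,0,0,0,0,0,0]]'
python3 - <<'E'
from h import *
for n in('scene','side','wrist'): snap(n,n+'4')
def c(f,x,y,w,h,s): return cv2.convertScaleAbs(cv2.resize(cv2.imread(f'pics/{f}.png')[y:y+h,x:x+w],None,fx=s,fy=s,interpolation=cv2.INTER_CUBIC),alpha=1.8,beta=20)
cv2.imwrite('pics/g4.png',np.hstack([c('scene4',187,213,50,50,8),c('side4',336,119,50,50,8)]))
E
```

```text
time_s: 10.92
position: [0.5117, -0.2584, 0.144]
tool_rot: [[0.106, 0.994, 0.0], [0.994, -0.106, -0.0], [-0.0, 0.0, -1.0]]
ft_force: [0.0, -0.1, 0.4]
grip_width: 0.0253
gripper_force: 31.2
```

View pics/g4.png

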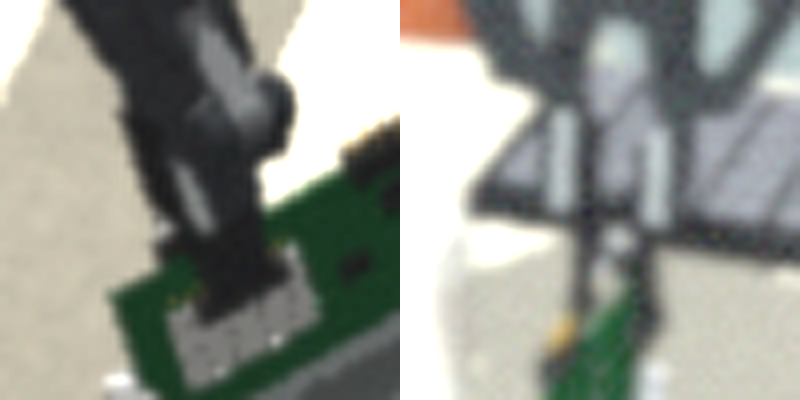

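The scene crop shows the near lip below the edge and over the shield. The side crop shows the board between the lips, and no force is sensed. I'm handing it in.

```bash
python3 -c "
from h import *
print(job.close_job())"
```

```text
the job is handed in; nothing more can be done
None
```

I handed the job in at about 11 s, with the clip held squeezed open around the board's top edge over the shield and no contact force sensed; the hand-in returned no verdict.

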